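Find the grinding case that rattles and hold it out

ROBOT

A 6-joint arm with a two-finger parallel gripper is mounted at the origin on the work surface. World frame = base frame: x ahead of the robot, y to its left, z up, the work surface at z = 0. Lengths are in mm, angles in rad, forces in N, time in s.
With the tool pointing down it reaches from about 400 to 925 mm from the base axis. Payload 12.5 kg.
Tool frame: the origin (TCP) lies at the very end of the fingers, on their centre line; the grasp point (between the pads) lies 19 mm behind it; z points along the fingers, y is the line along which they close (so a half turn about z gives the same grasp; the last joint's range is limited). The gripper opens to 95 mm and grips with 3 to 60 N. Pads are 20 mm wide; open, the fingers measure 119 mm over their backs; the gripper's body (75 mm by 180 mm) begins 59 mm behind the grasp point.
Start: joints at [-1.318, 0.491, 1.559, -0, 1.092, -0.106], TCP at [219.493, -585.209, 214.661] pointing down, gripper open.
Joint ranges: [-3.1, 3.1], [-0.84, 2.19], [0.05, 2.79], [-1.13, 4.28], [0.06, 2.93], [-2.69, 2.69]. Speed limits (rad/s): [2.22, 2.22, 2.79, 3.14, 3.14, 3.14].

INTERFACE

Orientations are given as [roll, pitch, yaw] about the fixed x, y, z axes, in that order (R = Rz(yaw) Ry(pitch) Rx(roll)).
In Python, from cell import * gives the robot as it stands.
- The arm moves only by the tool step_arm, never from a script. Its argument "plan" is a list of rows, each an object of numbers: "x", "y", "z": the shift along the tool's x, y, z in units of 25 mm (1.0 is 25 mm); "rx", "ry", "rz": the turn, a rotation vector about the tool's x, y, z in units of 0.1 rad (1.0 is 0.1 rad). In form: [{"x": .., "y": .., "z": .., "rx": .., "ry": .., "rz": ..}, ...]. A call has exactly 10 rows; each row shifts and turns the commanded pose from where the row before left it, along the tool's axes as they then stand; what a row does not reach is not made up. A row lasts 1/12 s, in which the tool goes at most 41.7 mm and 7.16 degrees, less where a joint would pass 70% of its speed; a pose out of reach is approached as far as the arm can. A call with a number of a shift or a turn outside -1 to 1 is refused whole. A call with a gripper value outside its range is refused whole. "jaw" is the closure, from -1 (fully open) to 1 (shut), so that 0 is half open, set as the call begins (left out, the last holds). The fingers move at their own pace and stop on an object; the grip force is fixed at half the most. Time passes only in rows, so rows that do not move let the fingers close, or fill a call up. It gives the time, the measured TCP pose, the force, the opening and the grip force at its end, in the units of the state.
- state(): the state, without advancing time (a new reading comes with each control period).
- read_camera(name): name is "side" or "top"; returns a dict with "image" (384x512x3 uint8, red, green, blue), "depth" (384x512 float32, mm along the optical axis (not along the pixel's ray), 0 where there is no reading), "vfov" (degrees; the focal length in pixels is half the picture's height over the tangent of half this angle, whatever the lens; pixels are square), "cx", "cy" (the principal point, pixels), "R" (3x3) and "t" (3): a world point X has camera coordinates R X + t. Camera axes: x right, y down, z forward; pixel columns grow to the right and rows downward; lengths in mm; the calibration is good to about 2 mm. A picture is of the moment at which its call begins.
- job_done(): hands the job in; it is judged then, once.
The state is a dict: "t": time; "joints": joint angles; "qvel": joint speeds; "tau": joint torques, N m; "eef_pos": TCP position; "tcp_rot": TCP orientation; "ft_force": force on the tool from outside, world axes, zero at the start; "moment": the same for the moment, N m; "opening": opening from 0.0 (shut) to 1.0 (fully open); "grip_force": force on a finger pad.
Only numpy, scipy, OpenCV 4.12 (cv2) and the standard library are available. Lean on these libraries where they do the work, as an engineer would, in place of code of your own. Each camera call takes 0.05 s, during which the arm holds its last target. There are 200 camera calls.

TASK

One of the three closed steel grinding cases still has its steel ball in it: lift the cases one at a time, shake each back and forth along its length a few times until you find the one that rattles, and set a silent one back down upright where it stood. Hold the rattling case out level over the middle of the white hand-over tray, about 15 cm above it and touching nothing else, and finish there still holding it in the gripper; do not put it down. Leave the jars, bottle, cap and stopper undisturbed.

Things in the scene. Friction and masses are not known exactly. Their poses are not given: they have to be found in the camera images.
- case_a: One of three identical closed steel grinding cases: a plain box 110 mm long (its x), 52 mm wide (its y), 48 mm high (its z), dark seal line, a clip at each end. Origin: centre of its underside. Weighs 0.2 to 0.55 kg filled, each different, so weight does not tell which holds the ball. Grip across the 52 mm width at mid-length.
- case_b: One of three identical closed steel grinding cases: a plain box 110 mm long (its x), 52 mm wide (its y), 48 mm high (its z), dark seal line, a clip at each end. Origin: centre of its underside. Weighs 0.2 to 0.55 kg filled, each different, so weight does not tell which holds the ball. Grip across the 52 mm width at mid-length.
- case_c: One of three identical closed steel grinding cases: a plain box 110 mm long (its x), 52 mm wide (its y), 48 mm high (its z), dark seal line, a clip at each end. Origin: centre of its underside. Weighs 0.2 to 0.55 kg filled, each different, so weight does not tell which holds the ball. Grip across the 52 mm width at mid-length.
- case_a_mid (a point): Centre of the box case_a, 24 mm above its underside. In one of the three cases, a different one each time, a loose steel ball (34 mm, 0.16 kg) rolls in a chamber 100 mm long, 33 mm either side of the middle along the case's x. The other two hold only a tight 12 g cork plug that does not move.
- case_b_mid (a point): Centre of the box case_b, 24 mm above its underside. About the ball: it rolls once the case is tipped end to end by more than about 0.15 rad, or on quick strokes of 60 mm or more along its length. Back at level it stays near the end it rolled to, and the moment on the wrist then differs by about 0.1 N m between the two ends (average some 30 readings).
- case_c_mid (a point): Centre of the box case_c, 24 mm above its underside. 
- tray: The hand-over tray: an open white plastic tray with slots in its sides, 170 x 170 mm, 40 mm high, walls 4 mm, fixed to the table, empty. Origin: centre of its underside, on the table.
- jar_1: Bystander: culture jar (clear glass, white cap, green inside), 66 mm diameter, 100 mm high, standing on the table; origin at its underside, centre.
- jar_2: Bystander: culture jar like jar_1, standing on the table; origin at its underside, centre.
- jar_3: Bystander: culture jar like jar_1, standing on the table; origin at its underside, centre.
- spray_bottle: Bystander: white bottle standing upright, 56 mm diameter, 110 mm high; origin at its underside, centre.
- cap: Bystander: loose white jar cap lying flat, 54 mm diameter, 18 mm high; origin at its underside, centre.
- stopper: Bystander: black rubber stopper standing on its small end, 32 mm diameter, 28 mm high; origin at its underside, centre.
Things that resemble listed ones, but are neither listed nor needed, are in the scene too. Leave any orange or yellow look-alike of the case_b alone.

How it is judged (in metres and radians):
On the way, in this order (a step that is already met when the one before it is completed fails the run):
1. shaken or tipped along its length in the gripper, clear of the table, the case with the ball has its ball at one end (either end) (((distance between ball_c0 and case_a_mid below 0.05 m and height (world z) of case_a above 0.04 m and contact force between the fingers and case_a above 1 N and (x of ball_c0 in the frame of case_a above 0.02 m or x of ball_c0 in the frame of case_a below -0.02 m)) or (distance between ball_c0 and case_b_mid below 0.05 m and height (world z) of case_b above 0.04 m and contact force between the fingers and case_b above 1 N and (x of ball_c0 in the frame of case_b above 0.02 m or x of ball_c0 in the frame of case_b below -0.02 m)) or (distance between ball_c0 and case_c_mid below 0.05 m and height (world z) of case_c above 0.04 m and contact force between the fingers and case_c above 1 N and (x of ball_c0 in the frame of case_c above 0.02 m or x of ball_c0 in the frame of case_c below -0.02 m)))).
2. its ball comes back past the middle (((distance between ball_c0 and case_a_mid below 0.05 m and height (world z) of case_a above 0.04 m and contact force between the fingers and case_a above 1 N and x of ball_c0 in the frame of case_a between -0.012 and 0.012 m) or (distance between ball_c0 and case_b_mid below 0.05 m and height (world z) of case_b above 0.04 m and contact force between the fingers and case_b above 1 N and x of ball_c0 in the frame of case_b between -0.012 and 0.012 m) or (distance between ball_c0 and case_c_mid below 0.05 m and height (world z) of case_c above 0.04 m and contact force between the fingers and case_c above 1 N and x of ball_c0 in the frame of case_c between -0.012 and 0.012 m))).
3. and is at an end again (((distance between ball_c0 and case_a_mid below 0.05 m and height (world z) of case_a above 0.04 m and contact force between the fingers and case_a above 1 N and (x of ball_c0 in the frame of case_a above 0.02 m or x of ball_c0 in the frame of case_a below -0.02 m)) or (distance between ball_c0 and case_b_mid below 0.05 m and height (world z) of case_b above 0.04 m and contact force between the fingers and case_b above 1 N and (x of ball_c0 in the frame of case_b above 0.02 m or x of ball_c0 in the frame of case_b below -0.02 m)) or (distance between ball_c0 and case_c_mid below 0.05 m and height (world z) of case_c above 0.04 m and contact force between the fingers and case_c above 1 N and (x of ball_c0 in the frame of case_c above 0.02 m or x of ball_c0 in the frame of case_c below -0.02 m)))).
At the end, for the whole second after the job is handed in: The case with the ball is held by the fingers, level within 0.2 rad, still, its centre within 50 mm sideways of the tray's centre, its underside 100 to 260 mm above the table, not touching the tray; the other two cases stand upright on the table, released, within 40 mm of where they started (((distance between ball_c0 and case_a_mid below 0.05 m and contact force between the fingers and case_a above 1.5 N and contact force between case_a and tray below 0.1 N and horizontal distance between case_a_mid and tray below 0.05 m and height (world z) of case_a between 0.1 and 0.26 m and angle between case_a's own z axis and vertical below 0.2 rad and linear speed of case_a below 0.05 m/s and distance of each of case_b, case_c from where it was at the start of the episode below 0.04 m and height (world z) of each of case_b, case_c below 0.006 m and angle between each of case_b, case_c's own z axis and vertical below 0.1 rad and linear speed of each of case_b, case_c below 0.03 m/s and contact force between the fingers and case_b below 0.1 N and contact force between the fingers and case_c below 0.1 N) or (distance between ball_c0 and case_b_mid below 0.05 m and contact force between the fingers and case_b above 1.5 N and contact force between case_b and tray below 0.1 N and horizontal distance between case_b_mid and tray below 0.05 m and height (world z) of case_b between 0.1 and 0.26 m and angle between case_b's own z axis and vertical below 0.2 rad and linear speed of case_b below 0.05 m/s and distance of each of case_a, case_c from where it was at the start of the episode below 0.04 m and height (world z) of each of case_a, case_c below 0.006 m and angle between each of case_a, case_c's own z axis and vertical below 0.1 rad and linear speed of each of case_a, case_c below 0.03 m/s and contact force between the fingers and case_a below 0.1 N and contact force between the fingers and case_c below 0.1 N) or (distance between ball_c0 and case_c_mid below 0.05 m and contact force between the fingers and case_c above 1.5 N and contact force between case_c and tray below 0.1 N and horizontal distance between case_c_mid and tray below 0.05 m and height (world z) of case_c between 0.1 and 0.26 m and angle between case_c's own z axis and vertical below 0.2 rad and linear speed of case_c below 0.05 m/s and distance of each of case_a, case_b from where it was at the start of the episode below 0.04 m and height (world z) of each of case_a, case_b below 0.006 m and angle between each of case_a, case_b's own z axis and vertical below 0.1 rad and linear speed of each of case_a, case_b below 0.03 m/s and contact force between the fingers and case_a below 0.1 N and contact force between the fingers and case_b below 0.1 N))); the arm keeps its last pose, push and grip.
It fails at once if a bystander is shoved more than 30 mm or knocked over (distance of any of jar_1, jar_2, jar_3, spray_bottle, cap, stopper from where it was at the start of the episode above 0.03 m or angle between any of jar_1, jar_2, jar_3, spray_bottle, cap, stopper's own z axis and vertical above 0.5 rad).
It fails at once if a case is tipped over onto its side or back (angle between any of case_a, case_b, case_c's own z axis and vertical above 1.3 rad).
It also fails if it takes over 72 s, if anything falls off the work surface, if the arm or the gripper's body presses on something with over 40 N, if the wrist force passes 120 N, or if a joint passes its speed limit or range.

## Working session

There is one attempt and no reset: what is moved stays moved. The work goes in short steps, Python scripts to look and compute and a tool call to move; the robot and the scene stay as the last step left them, time stands still between calls to the robot, and variables do not carry over. Pictures are saved under pics/ and viewed, at most 10 in all, crops included, and the job is handed in when it is done.

Besides the shell and the picture viewer there is one more tool, called after ">>>" as name(argument=value, ...) on one line, values as JSON. step_arm: Moves the arm, as the interface text tells. Shifts and turns lie within -1 to 1; 1 stands for 25 mm of shift or 0.1 rad of turn. Its arguments: {"type":"object","properties":{"plan":{"type":"array","items":{"type":"object","properties":{"x":{"type":"number"},"y":{"type":"number"},"z":{"type":"number"},"rx":{"type":"number"},"ry":{"type":"number"},"rz":{"type":"number"}}}},"jaw":{"type":"number"}},"required":["plan"]}

```bash
mkdir -p pics; cat > h.py <<'E'
from cell import *
import numpy as np, cv2
def proj(c,X):
    f=c["image"].shape[0]/2/np.tan(np.radians(c["vfov"])/2)
    p=np.asarray(c["R"])@np.asarray(X,float)+np.asarray(c["t"]); return c["cx"]+f*p[0]/p[2], c["cy"]+f*p[1]/p[2]
def cloud(c):
    h,w=c["depth"].shape; f=h/2/np.tan(np.radians(c["vfov"])/2)
    u,v=np.meshgrid(np.arange(w),np.arange(h)); d=c["depth"]
    P=np.stack([(u-c["cx"])/f*d,(v-c["cy"])/f*d,d],-1)
    return (P-np.asarray(c["t"]))@np.asarray(c["R"])
def ray(c,u,v,z):
    f=c["image"].shape[0]/2/np.tan(np.radians(c["vfov"])/2)
    R=np.asarray(c["R"]); o=-R.T@np.asarray(c["t"]); d=R.T@np.array([(u-c["cx"])/f,(v-c["cy"])/f,1])
    return o+d*(z-o[2])/d[2]
E
python3 - <<'E'
from h import *
for n in("top","side"):
    c=read_camera(n); cv2.imwrite(f"pics/{n}0.png",cv2.resize(c["image"][:,:,::-1],(800,600),interpolation=cv2.INTER_CUBIC))
    R=np.asarray(c["R"]);print(n,-R.T@np.asarray(c["t"]),R[2],c["vfov"],c["cx"],c["cy"],(c["depth"]>0).mean())
print(state())
E
```

```text
top [ 314.79411776   -8.35794143 1323.08606042] [ 0.11848938 -0.00919569 -0.99291274] 48.93648997415509 264.5496965497195 189.00663367069976 0.9961446126302084
side [ 210.78256274 1200.07118374  864.04851717] [ 0.15136327 -0.8231081  -0.54734104] 47.12310352364792 258.9366635477036 190.88217989169215 0.9959818522135416
{'t': 0.1, 'joints': array([-1.31759812e+00,  4.91498235e-01,  1.55942432e+00,  9.10612714e-06,
        1.09170871e+00, -1.05571830e-01]), 'qvel': array([-0.00080746,  0.00041899, -0.00177335,  0.00012288, -0.00100755,
        0.00038112]), 'tau': array([ 2.93574718e-03, -6.13618898e+01, -2.58606023e+01,  6.94063562e-02,
        4.70030901e-02, -7.43712121e-05]), 'eef_pos': array([ 219.43247828, -584.96241118,  214.10850336]), 'tcp_rot': array([-3.14056067e+00, -1.17476845e-04,  3.58765774e-01]), 'ft_force': array([-0.1845352 ,  0.77067555, -0.97065125]), 'moment': array([-0.0183637 , -0.04032936, -0.00777046]), 'grip_force': 0.0, 'opening': 0.998802934383601}
```

View pics/top0.png

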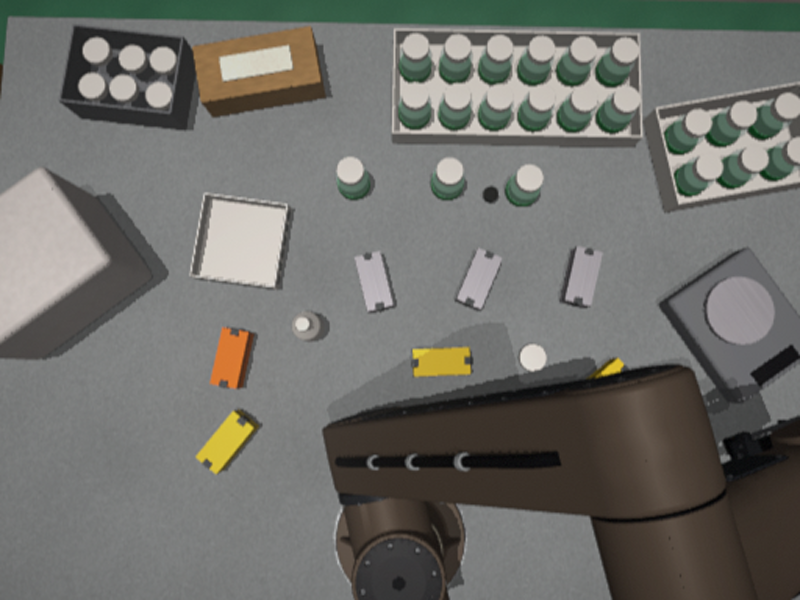

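View pics/side0.png

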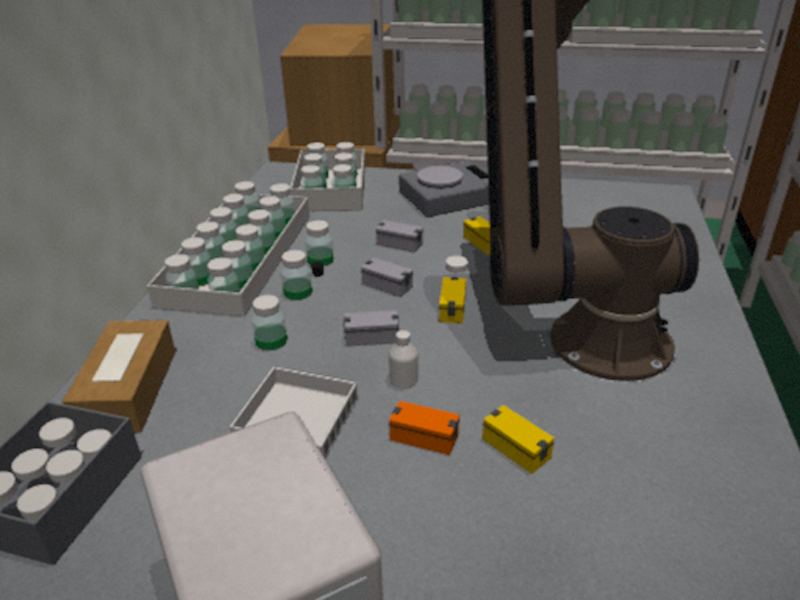

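The top view (800 px scale) shows three grey steel cases at (374,281), (479,279) and (583,276). The look-alikes are orange at (231,358) and yellow at (442,361), (227,441) and (610,368), so I'm choosing the three grey ones. The tray is at (240,242), the jars at (351,178), (448,178) and (525,185), the stopper at (490,194), the cap at (532,357) and the bottle at (307,325). The side view agrees.

```bash
python3 - <<'E'
from h import *
c=read_camera("top"); P=cloud(c); im=c["image"].astype(int); k=512/800
for n,(u,v) in dict(A=(374,281),B=(479,279),C=(583,276)).items():
    u*=k;v*=k
    m=(P[...,2]>38)&(P[...,2]<56); yy,xx=np.mgrid[:384,:512]; m&=(abs(xx-u)<30)&(abs(yy-v)<30)
    pts=P[m]; r=cv2.minAreaRect(pts[:,:2].astype(np.float32)); b=cv2.boxPoints(r)
    e=[b[1]-b[0],b[2]-b[1]]; e=max(e,key=np.linalg.norm); print(n,len(pts),"c",np.round(r[0]),"size",np.round(r[1]),"long-axis deg",np.degrees(np.arctan2(e[1],e[0])).round(1),"z",np.median(pts[:,2]).round(1))
for n,(u,v,z0,z1) in dict(tray=(240,242,30,46),j1=(351,168,90,110),j2=(448,168,90,110),j3=(528,180,90,110),bot=(304,325,30,120),cap=(532,357,12,25),stop=(490,194,20,35),yel=(442,361,38,56)).items():
    u*=k;v*=k; w=45 if n=="tray" else 20
    m=(P[...,2]>z0)&(P[...,2]<z1)&(abs(xx-u)<w)&(abs(yy-v)<w); pts=P[m]
    if len(pts)==0: print(n,"none"); continue
    lo,hi=pts.min(0),pts.max(0); print(n,len(pts),np.round(lo),np.round(hi),"mid",np.round((lo+hi)/2))
cr=im[140:215,210:400].astype(np.uint8); cv2.imwrite("pics/crop.png",cv2.resize(cr[:,:,::-1],(760,300),interpolation=cv2.INTER_CUBIC))
E
```

```text
A 629 c [493.  59.] size [114.  53.] long-axis deg 14.8 z 47.7
B 624 c [ 502. -147.] size [ 53. 114.] long-axis deg -22.5 z 47.9
C 642 c [ 510. -352.] size [ 53. 114.] long-axis deg -13.0 z 47.7
tray 406 [479. 233.  30.] [666. 420.  46.] mid [572. 326.  38.]
j1 246 [673.  81.  91.] [725. 133. 107.] mid [699. 107.  99.]
j2 246 [ 676. -110.   91.] [728. -59. 107.] mid [702. -85.  99.]
j3 244 [ 664. -264.   91.] [ 716. -212.  107.] mid [ 690. -238.   99.]
bot 299 [375. 157.  32.] [429. 210. 115.] mid [402. 184.  73.]
cap 232 [ 325. -284.   12.] [ 375. -231.   24.] mid [ 350. -257.   18.]
stop 104 [ 658. -234.   20.] [ 706. -110.   34.] mid [ 682. -172.   27.]
yel 645 [ 310. -133.   38.] [366. -17.  56.] mid [338. -75.  47.]
```

View pics/crop.png

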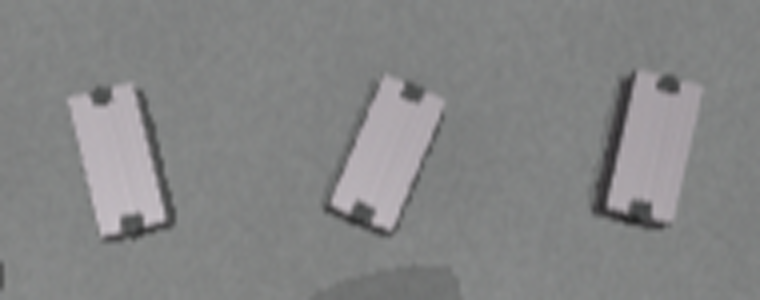

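The crop shows three closed grey cases, each with a dark clip at both ends. They measure about 110×52 mm with their tops at 48 mm, as described. I'll start with the right-hand one (510,-352), heading -13°.

>>> step_arm(jaw=-1, plan=[{"rz": 0.98},{"rz": 0.98},{"rz": 0.98},{"rz": 0.98},{"rz": 0.97},{"rz": 0.97},{"x": 0.71,"y": -0.9},{"x": 0.71,"y": -0.9},{"x": 0.71,"y": -0.9},{"x": 0.71,"y": -0.9}])

```text
schema error: expected keys x, y, z, rx, ry, rz
```

>>> step_arm(plan=[{"x": 0.71,"y": -0.9},{"x": 0.71,"y": -0.9},{"x": 0.71,"y": -0.9},{"x": 0.71,"y": -0.9},{"x": 0.71,"y": -0.9},{"x": 0.71,"y": -0.9},{"x": 0.71,"y": -0.9},{"x": 0.71,"y": -0.9},{"x": 0.71,"y": -0.9},{"z": 0.5}])

```text
schema error: expected keys x, y, z, rx, ry, rz
```

```bash
cat >> h.py <<'E'
def to(x,y,z,yaw):
    s=state(); p=s["eef_pos"]; w=s["tcp_rot"][2]; d=np.array([x,y,z])-p; c,q=np.cos(yaw),np.sin(yaw)
    dy=(yaw-w+np.pi/2)%np.pi-np.pi/2
    print("t",round(s["t"],2),"tcp",p.round(1),"rot",s["tcp_rot"].round(3),"| rz total",round(-dy*10,2),"then x,y,z units",np.round([(c*d[0]+q*d[1])/25,(q*d[0]-c*d[1])/25,-d[2]/25],2))
E
python3 - <<'E'
from h import *
to(510,-352,13,-0.227)
s=state(); print(s["ft_force"],s["moment"],s["opening"])
E
```

```text
t 0.15 tcp [ 219.5 -585.   214.2] rot [-3.141 -0.     0.359] | rz total 5.86 then x,y,z units [  9.23 -11.7    8.05]
[ 0.1694718  -0.03842433  0.3023585 ] [ 0.02817989 -0.02112411  0.02063151] 1.00093238794977
```

All six keys are needed in each row.

>>> step_arm(jaw=-1, plan=[{"x": 0,"y": 0,"z": 0,"rx": 0,"ry": 0,"rz": 0.98},{"x": 0,"y": 0,"z": 0,"rx": 0,"ry": 0,"rz": 0.98},{"x": 0,"y": 0,"z": 0,"rx": 0,"ry": 0,"rz": 0.98},{"x": 0,"y": 0,"z": 0,"rx": 0,"ry": 0,"rz": 0.98},{"x": 0,"y": 0,"z": 0,"rx": 0,"ry": 0,"rz": 0.97},{"x": 0,"y": 0,"z": 0,"rx": 0,"ry": 0,"rz": 0.97},{"x": 0.71,"y": -0.9,"z": 0,"rx": 0,"ry": 0,"rz": 0},{"x": 0.71,"y": -0.9,"z": 0,"rx": 0,"ry": 0,"rz": 0},{"x": 0.71,"y": -0.9,"z": 0,"rx": 0,"ry": 0,"rz": 0},{"x": 0.71,"y": -0.9,"z": 0,"rx": 0,"ry": 0,"rz": 0}])

```text
t: 0.98
eef_pos: [309.6, -512.6, 214.4]
tcp_rot: [-3.141, 0.0, -0.228]
ft_force: [0.7, 0.2, -0.3]
opening: 0.999
grip_force: 0.0
```

>>> step_arm(plan=[{"x": 0.71,"y": -0.9,"z": 0,"rx": 0,"ry": 0,"rz": 0},{"x": 0.71,"y": -0.9,"z": 0,"rx": 0,"ry": 0,"rz": 0},{"x": 0.71,"y": -0.9,"z": 0,"rx": 0,"ry": 0,"rz": 0},{"x": 0.71,"y": -0.9,"z": 0,"rx": 0,"ry": 0,"rz": 0},{"x": 0.71,"y": -0.9,"z": 0,"rx": 0,"ry": 0,"rz": 0},{"x": 0.71,"y": -0.9,"z": 0,"rx": 0,"ry": 0,"rz": 0},{"x": 0.71,"y": -0.9,"z": 0,"rx": 0,"ry": 0,"rz": 0},{"x": 0.71,"y": -0.9,"z": 0,"rx": 0,"ry": 0,"rz": 0},{"x": 0.71,"y": -0.9,"z": 0,"rx": 0,"ry": 0,"rz": 0},{"x": 0,"y": 0,"z": 0.5,"rx": 0,"ry": 0,"rz": 0}])

```text
t: 1.82
eef_pos: [513.9, -349.8, 203.7]
tcp_rot: [3.141, -0.003, -0.224]
ft_force: [0.1, -0.4, -0.2]
opening: 0.999
grip_force: 0.0
```

```bash
python3 - <<'E'
from h import *
to(510,-352,13,-0.227)
c=read_camera("top"); cv2.imwrite("pics/top1.png",c["image"][:,:,::-1])
P=cloud(c)
# refine B and A, unshadowed by robot? just print state
to(510,-352,13,-0.227)
E
```

```text
t 1.82 tcp [ 513.9 -349.8  203.7] rot [ 3.141e+00 -3.000e-03 -2.240e-01] | rz total 0.03 then x,y,z units [-0.13  0.12  7.63]
t 1.87 tcp [ 511.4 -350.1  200. ] rot [-3.141e+00  1.000e-03 -2.240e-01] | rz total 0.03 then x,y,z units [-0.04  0.09  7.48]
```

>>> step_arm(plan=[{"x": -0.04,"y": 0.09,"z": 0.8,"rx": 0,"ry": 0,"rz": 0},{"x": 0,"y": 0,"z": 0.8,"rx": 0,"ry": 0,"rz": 0},{"x": 0,"y": 0,"z": 0.8,"rx": 0,"ry": 0,"rz": 0},{"x": 0,"y": 0,"z": 0.8,"rx": 0,"ry": 0,"rz": 0},{"x": 0,"y": 0,"z": 0.8,"rx": 0,"ry": 0,"rz": 0},{"x": 0,"y": 0,"z": 0.8,"rx": 0,"ry": 0,"rz": 0},{"x": 0,"y": 0,"z": 0.8,"rx": 0,"ry": 0,"rz": 0},{"x": 0,"y": 0,"z": 0.8,"rx": 0,"ry": 0,"rz": 0},{"x": 0,"y": 0,"z": 0.6,"rx": 0,"ry": 0,"rz": 0},{"x": 0,"y": 0,"z": 0.45,"rx": 0,"ry": 0,"rz": 0}])

```text
t: 2.7
eef_pos: [507.8, -354.3, 14.3]
tcp_rot: [-3.141, 0.002, -0.228]
ft_force: [0.1, 0.3, -0.1]
opening: 0.999
grip_force: 0.0
```

>>> step_arm(jaw=1, plan=[{"x": 0,"y": 0,"z": 0,"rx": 0,"ry": 0,"rz": 0},{"x": 0,"y": 0,"z": 0,"rx": 0,"ry": 0,"rz": 0},{"x": 0,"y": 0,"z": 0,"rx": 0,"ry": 0,"rz": 0},{"x": 0,"y": 0,"z": 0,"rx": 0,"ry": 0,"rz": 0},{"x": 0,"y": 0,"z": 0,"rx": 0,"ry": 0,"rz": 0},{"x": 0,"y": 0,"z": 0,"rx": 0,"ry": 0,"rz": 0},{"x": 0,"y": 0,"z": 0,"rx": 0,"ry": 0,"rz": 0},{"x": 0,"y": 0,"z": 0,"rx": 0,"ry": 0,"rz": 0},{"x": 0,"y": 0,"z": 0,"rx": 0,"ry": 0,"rz": 0},{"x": 0,"y": 0,"z": 0,"rx": 0,"ry": 0,"rz": 0}])

```text
t: 3.53
eef_pos: [508.8, -354.1, 16.3]
tcp_rot: [3.142, -0.0, -0.227]
ft_force: [-1.2, 1.8, 5.8]
opening: 0.543
grip_force: 30.0
```

>>> step_arm(plan=[{"x": 0,"y": 0,"z": -0.5,"rx": 0,"ry": 0,"rz": 0},{"x": 0,"y": 0,"z": -1,"rx": 0,"ry": 0,"rz": 0},{"x": 0,"y": 0,"z": -1,"rx": 0,"ry": 0,"rz": 0},{"x": 0,"y": 0,"z": -1,"rx": 0,"ry": 0,"rz": 0},{"x": 0,"y": 0,"z": -1,"rx": 0,"ry": 0,"rz": 0},{"x": 0,"y": 0,"z": -1,"rx": 0,"ry": 0,"rz": 0},{"x": 0,"y": 0,"z": -0.5,"rx": 0,"ry": 0,"rz": 0},{"x": 0,"y": 0,"z": 0,"rx": 0,"ry": 1,"rz": 0},{"x": 0,"y": 0,"z": 0,"rx": 0,"ry": 1,"rz": 0},{"x": 0,"y": 0,"z": 0,"rx": 0,"ry": 1,"rz": 0}])

```text
t: 4.37
eef_pos: [508.7, -354.3, 167.1]
tcp_rot: [3.139, -0.305, -0.227]
ft_force: [1.2, 0.1, -3.0]
opening: 0.546
grip_force: 30.0
```

>>> step_arm(plan=[{"x": 0,"y": 0,"z": 0,"rx": 0,"ry": 0,"rz": 0},{"x": 0,"y": 0,"z": 0,"rx": 0,"ry": 0,"rz": 0},{"x": 0,"y": 0,"z": 0,"rx": 0,"ry": 0,"rz": 0},{"x": 0,"y": 0,"z": 0,"rx": 0,"ry": 0,"rz": 0},{"x": 0,"y": 0,"z": 0,"rx": 0,"ry": -1,"rz": 0},{"x": 0,"y": 0,"z": 0,"rx": 0,"ry": -1,"rz": 0},{"x": 0,"y": 0,"z": 0,"rx": 0,"ry": -1,"rz": 0},{"x": 0,"y": 0,"z": 0,"rx": 0,"ry": 0,"rz": 0},{"x": 0,"y": 0,"z": 0,"rx": 0,"ry": 0,"rz": 0},{"x": 0,"y": 0,"z": 0,"rx": 0,"ry": 0,"rz": 0}])

```text
t: 5.2
eef_pos: [508.8, -353.8, 165.3]
tcp_rot: [-3.141, -0.001, -0.227]
ft_force: [-0.3, 0.6, -3.1]
opening: 0.544
grip_force: 30.0
```

```bash
cat >> h.py <<'E'
def meas(n=20):
    M=[];F=[]
    for i in range(n):
        s=state(); M.append(s["moment"]); F.append(s["ft_force"][2]); read_camera("top")
    M=np.array(M); w=s["tcp_rot"][2]; ty=M[:,0]*np.sin(w)-M[:,1]*np.cos(w)
    print("t",round(s["t"],2),"tcp",s["eef_pos"].round(1),"rot",s["tcp_rot"].round(3),"op",round(s["opening"],3),"grip",s["grip_force"].round(1) if hasattr(s["grip_force"],"round") else s["grip_force"],"M",M.mean(0).round(3),"sd",M.std(0).round(3),"about tool y",ty.mean().round(3),"Fz",np.mean(F).round(2))
E
python3 -c "from h import *;meas()"
```

```text
t 6.15 tcp [ 508.7 -354.2  165.9] rot [ 3.142 -0.    -0.227] op 0.545 grip 29.999913945794106 M [ 0.035  0.027 -0.01 ] sd [0.026 0.034 0.024] about tool y -0.034 Fz -2.66
```

>>> step_arm(plan=[{"x": 0,"y": 0,"z": 0,"rx": 0,"ry": -1,"rz": 0},{"x": 0,"y": 0,"z": 0,"rx": 0,"ry": -1,"rz": 0},{"x": 0,"y": 0,"z": 0,"rx": 0,"ry": -1,"rz": 0},{"x": 0,"y": 0,"z": 0,"rx": 0,"ry": 0,"rz": 0},{"x": 0,"y": 0,"z": 0,"rx": 0,"ry": 0,"rz": 0},{"x": 0,"y": 0,"z": 0,"rx": 0,"ry": 0,"rz": 0},{"x": 0,"y": 0,"z": 0,"rx": 0,"ry": 0,"rz": 0},{"x": 0,"y": 0,"z": 0,"rx": 0,"ry": 1,"rz": 0},{"x": 0,"y": 0,"z": 0,"rx": 0,"ry": 1,"rz": 0},{"x": 0,"y": 0,"z": 0,"rx": 0,"ry": 1,"rz": 0}])

```text
t: 7.03
eef_pos: [508.6, -354.3, 166.8]
tcp_rot: [3.14, -0.007, -0.228]
ft_force: [0.7, -1.0, -2.5]
opening: 0.543
grip_force: 30.0
```

```bash
python3 -c "
from h import *
for i in range(4): read_camera('top')
meas()"
```

```text
t 8.18 tcp [ 508.7 -354.2  165.9] rot [ 3.142 -0.    -0.227] op 0.544 grip 30.000083595514297 M [ 0.05   0.024 -0.004] sd [0.029 0.029 0.032] about tool y -0.035 Fz -2.62
```

That case gave no moment difference between the two ends (-0.034 vs -0.035), so it's silent. Setting it back.

>>> step_arm(plan=[{"x": 0,"y": 0,"z": 0.7,"rx": 0,"ry": 0,"rz": 0},{"x": 0,"y": 0,"z": 1,"rx": 0,"ry": 0,"rz": 0},{"x": 0,"y": 0,"z": 1,"rx": 0,"ry": 0,"rz": 0},{"x": 0,"y": 0,"z": 1,"rx": 0,"ry": 0,"rz": 0},{"x": 0,"y": 0,"z": 1,"rx": 0,"ry": 0,"rz": 0},{"x": 0,"y": 0,"z": 0.7,"rx": 0,"ry": 0,"rz": 0},{"x": 0,"y": 0,"z": 0.3,"rx": 0,"ry": 0,"rz": 0},{"x": 0,"y": 0,"z": 0.2,"rx": 0,"ry": 0,"rz": 0},{"x": 0,"y": 0,"z": 0.1,"rx": 0,"ry": 0,"rz": 0},{"x": 0,"y": 0,"z": 0,"rx": 0,"ry": 0,"rz": 0}])

```text
t: 9.07
eef_pos: [509.1, -354.4, 16.8]
tcp_rot: [3.141, -0.001, -0.227]
ft_force: [-0.2, -0.6, -3.1]
opening: 0.544
grip_force: 30.0
```

```bash
python3 -c "
from h import *
s=state();print(s['eef_pos'],s['ft_force'])"
```

```text
[ 509.07122788 -354.44564236   16.80488362] [-0.20919102 -0.59018875 -3.10137339]
```

>>> step_arm(plan=[{"x": 0,"y": 0,"z": 0.04,"rx": 0,"ry": 0,"rz": 0},{"x": 0,"y": 0,"z": 0.04,"rx": 0,"ry": 0,"rz": 0},{"x": 0,"y": 0,"z": 0,"rx": 0,"ry": 0,"rz": 0},{"x": 0,"y": 0,"z": 0,"rx": 0,"ry": 0,"rz": 0},{"x": 0,"y": 0,"z": 0,"rx": 0,"ry": 0,"rz": 0},{"x": 0,"y": 0,"z": 0,"rx": 0,"ry": 0,"rz": 0},{"x": 0,"y": 0,"z": 0,"rx": 0,"ry": 0,"rz": 0},{"x": 0,"y": 0,"z": 0,"rx": 0,"ry": 0,"rz": 0},{"x": 0,"y": 0,"z": 0,"rx": 0,"ry": 0,"rz": 0},{"x": 0,"y": 0,"z": 0,"rx": 0,"ry": 0,"rz": 0}])

```text
t: 9.9
eef_pos: [509.3, -354.7, 16.3]
tcp_rot: [3.14, -0.002, -0.227]
ft_force: [-2.9, 2.0, 13.3]
opening: 0.549
grip_force: 30.0
```

>>> step_arm(jaw=-1, plan=[{"x": 0,"y": 0,"z": 0,"rx": 0,"ry": 0,"rz": 0},{"x": 0,"y": 0,"z": 0,"rx": 0,"ry": 0,"rz": 0},{"x": 0,"y": 0,"z": 0,"rx": 0,"ry": 0,"rz": 0},{"x": 0,"y": 0,"z": 0,"rx": 0,"ry": 0,"rz": 0},{"x": 0,"y": 0,"z": 0,"rx": 0,"ry": 0,"rz": 0},{"x": 0,"y": 0,"z": 0,"rx": 0,"ry": 0,"rz": 0},{"x": 0,"y": 0,"z": 0,"rx": 0,"ry": 0,"rz": 0},{"x": 0,"y": 0,"z": 0,"rx": 0,"ry": 0,"rz": 0},{"x": 0,"y": 0,"z": -0.5,"rx": 0,"ry": 0,"rz": 0},{"x": 0,"y": 0,"z": -1,"rx": 0,"ry": 0,"rz": 0}])

```text
t: 10.73
eef_pos: [507.7, -353.3, 50.0]
tcp_rot: [-3.139, 0.004, -0.227]
ft_force: [0.1, 0.5, 0.6]
opening: 0.998
grip_force: 0.0
```

```bash
python3 -c "
from h import *
to(502,-147,140,-0.393)"
```

```text
t 10.73 tcp [ 507.7 -353.3   50. ] rot [-3.139  0.004 -0.227] | rz total 1.66 then x,y,z units [-3.37 -7.54 -3.6 ]
```

>>> step_arm(plan=[{"x": 0,"y": 0,"z": -1,"rx": 0,"ry": 0,"rz": 0.83},{"x": 0,"y": 0,"z": -1,"rx": 0,"ry": 0,"rz": 0.83},{"x": -0.42,"y": -0.94,"z": -1,"rx": 0,"ry": 0,"rz": 0},{"x": -0.42,"y": -0.94,"z": -0.6,"rx": 0,"ry": 0,"rz": 0},{"x": -0.42,"y": -0.94,"z": 0,"rx": 0,"ry": 0,"rz": 0},{"x": -0.42,"y": -0.94,"z": 0,"rx": 0,"ry": 0,"rz": 0},{"x": -0.42,"y": -0.94,"z": 0,"rx": 0,"ry": 0,"rz": 0},{"x": -0.42,"y": -0.94,"z": 0,"rx": 0,"ry": 0,"rz": 0},{"x": -0.42,"y": -0.94,"z": 0,"rx": 0,"ry": 0,"rz": 0},{"x": -0.42,"y": -0.94,"z": 0,"rx": 0,"ry": 0,"rz": 0}])

```text
t: 11.57
eef_pos: [503.0, -147.1, 142.4]
tcp_rot: [3.142, -0.001, -0.393]
ft_force: [-0.2, -0.2, 0.4]
opening: 1.002
grip_force: 0.0
```

```bash
python3 -c "
from h import *
read_camera('top');read_camera('top');read_camera('top');to(502,-147,16,-0.393)"
```

```text
t 11.72 tcp [ 503.2 -147.2  142.4] rot [ 3.141e+00 -1.000e-03 -3.910e-01] | rz total 0.02 then x,y,z units [-0.05  0.01  5.06]
```

>>> step_arm(plan=[{"x": -0.05,"y": 0,"z": 0.7,"rx": 0,"ry": 0,"rz": 0},{"x": 0,"y": 0,"z": 0.8,"rx": 0,"ry": 0,"rz": 0},{"x": 0,"y": 0,"z": 0.8,"rx": 0,"ry": 0,"rz": 0},{"x": 0,"y": 0,"z": 0.8,"rx": 0,"ry": 0,"rz": 0},{"x": 0,"y": 0,"z": 0.8,"rx": 0,"ry": 0,"rz": 0},{"x": 0,"y": 0,"z": 0.6,"rx": 0,"ry": 0,"rz": 0},{"x": 0,"y": 0,"z": 0.3,"rx": 0,"ry": 0,"rz": 0},{"x": 0,"y": 0,"z": 0.3,"rx": 0,"ry": 0,"rz": 0},{"x": 0,"y": 0,"z": 0,"rx": 0,"ry": 0,"rz": 0},{"x": 0,"y": 0,"z": 0,"rx": 0,"ry": 0,"rz": 0}])

```text
t: 12.55
eef_pos: [502.2, -148.3, 14.2]
tcp_rot: [3.142, -0.0, -0.394]
ft_force: [0.5, 0.5, 1.2]
opening: 0.998
grip_force: 0.0
```

>>> step_arm(jaw=1, plan=[{"x": 0,"y": 0,"z": 0,"rx": 0,"ry": 0,"rz": 0},{"x": 0,"y": 0,"z": 0,"rx": 0,"ry": 0,"rz": 0},{"x": 0,"y": 0,"z": 0,"rx": 0,"ry": 0,"rz": 0},{"x": 0,"y": 0,"z": 0,"rx": 0,"ry": 0,"rz": 0},{"x": 0,"y": 0,"z": 0,"rx": 0,"ry": 0,"rz": 0},{"x": 0,"y": 0,"z": 0,"rx": 0,"ry": 0,"rz": 0},{"x": 0,"y": 0,"z": 0,"rx": 0,"ry": 0,"rz": 0},{"x": 0,"y": 0,"z": 0,"rx": 0,"ry": 0,"rz": 0},{"x": 0,"y": 0,"z": 0,"rx": 0,"ry": 0,"rz": 0},{"x": 0,"y": 0,"z": 0,"rx": 0,"ry": 0,"rz": 0}])

```text
t: 13.38
eef_pos: [502.0, -147.8, 13.9]
tcp_rot: [3.142, -0.0, -0.393]
ft_force: [0.5, 1.3, 1.8]
opening: 0.545
grip_force: 30.0
```

>>> step_arm(plan=[{"x": 0,"y": 0,"z": -0.5,"rx": 0,"ry": 0,"rz": 0},{"x": 0,"y": 0,"z": -1,"rx": 0,"ry": 0,"rz": 0},{"x": 0,"y": 0,"z": -1,"rx": 0,"ry": 0,"rz": 0},{"x": 0,"y": 0,"z": -1,"rx": 0,"ry": 0,"rz": 0},{"x": 0,"y": 0,"z": -1,"rx": 0,"ry": 0,"rz": 0},{"x": 0,"y": 0,"z": -1,"rx": 0,"ry": 0,"rz": 0},{"x": 0,"y": 0,"z": -0.5,"rx": 0,"ry": 0,"rz": 0},{"x": 0,"y": 0,"z": 0,"rx": 0,"ry": 1,"rz": 0},{"x": 0,"y": 0,"z": 0,"rx": 0,"ry": 1,"rz": 0},{"x": 0,"y": 0,"z": 0,"rx": 0,"ry": 1,"rz": 0}])

```text
t: 14.22
eef_pos: [501.9, -147.9, 164.3]
tcp_rot: [3.141, -0.305, -0.393]
ft_force: [1.1, -0.1, -2.9]
opening: 0.548
grip_force: 30.0
```

>>> step_arm(plan=[{"x": 0,"y": 0,"z": 0,"rx": 0,"ry": 0,"rz": 0},{"x": 0,"y": 0,"z": 0,"rx": 0,"ry": 0,"rz": 0},{"x": 0,"y": 0,"z": 0,"rx": 0,"ry": 0,"rz": 0},{"x": 0,"y": 0,"z": 0,"rx": 0,"ry": 0,"rz": 0},{"x": 0,"y": 0,"z": 0,"rx": 0,"ry": -1,"rz": 0},{"x": 0,"y": 0,"z": 0,"rx": 0,"ry": -1,"rz": 0},{"x": 0,"y": 0,"z": 0,"rx": 0,"ry": -1,"rz": 0},{"x": 0,"y": 0,"z": 0,"rx": 0,"ry": 0,"rz": 0},{"x": 0,"y": 0,"z": 0,"rx": 0,"ry": 0,"rz": 0},{"x": 0,"y": 0,"z": 0,"rx": 0,"ry": 0,"rz": 0}])

```text
t: 15.05
eef_pos: [501.8, -147.7, 163.3]
tcp_rot: [3.142, -0.001, -0.393]
ft_force: [-0.2, -0.0, -2.8]
opening: 0.542
grip_force: 30.0
```

```bash
python3 -c "from h import *;meas()"
```

```text
t 16.0 tcp [ 502.  -147.9  163.9] rot [ 3.142 -0.    -0.393] op 0.543 grip 29.999877512454987 M [0.056 0.035 0.002] sd [0.031 0.024 0.032] about tool y -0.054 Fz -2.74
```

>>> step_arm(plan=[{"x": 0,"y": 0,"z": 0,"rx": 0,"ry": -1,"rz": 0},{"x": 0,"y": 0,"z": 0,"rx": 0,"ry": -1,"rz": 0},{"x": 0,"y": 0,"z": 0,"rx": 0,"ry": -1,"rz": 0},{"x": 0,"y": 0,"z": 0,"rx": 0,"ry": 0,"rz": 0},{"x": 0,"y": 0,"z": 0,"rx": 0,"ry": 0,"rz": 0},{"x": 0,"y": 0,"z": 0,"rx": 0,"ry": 0,"rz": 0},{"x": 0,"y": 0,"z": 0,"rx": 0,"ry": 0,"rz": 0},{"x": 0,"y": 0,"z": 0,"rx": 0,"ry": 1,"rz": 0},{"x": 0,"y": 0,"z": 0,"rx": 0,"ry": 1,"rz": 0},{"x": 0,"y": 0,"z": 0,"rx": 0,"ry": 1,"rz": 0}])

```text
t: 16.88
eef_pos: [501.9, -147.8, 164.6]
tcp_rot: [3.141, -0.007, -0.393]
ft_force: [0.6, -0.2, -2.1]
opening: 0.546
grip_force: 30.0
```

```bash
python3 -c "
from h import *
for i in range(4): read_camera('top')
meas()"
```

```text
t 18.03 tcp [ 502.  -147.9  163.9] rot [ 3.141 -0.    -0.393] op 0.548 grip 30.00004582107067 M [ 0.079  0.022 -0.001] sd [0.022 0.03  0.024] about tool y -0.051 Fz -2.75
```

Also silent (-0.054 vs -0.051). Setting it back.

>>> step_arm(plan=[{"x": 0,"y": 0,"z": 0.7,"rx": 0,"ry": 0,"rz": 0},{"x": 0,"y": 0,"z": 1,"rx": 0,"ry": 0,"rz": 0},{"x": 0,"y": 0,"z": 1,"rx": 0,"ry": 0,"rz": 0},{"x": 0,"y": 0,"z": 1,"rx": 0,"ry": 0,"rz": 0},{"x": 0,"y": 0,"z": 1,"rx": 0,"ry": 0,"rz": 0},{"x": 0,"y": 0,"z": 0.7,"rx": 0,"ry": 0,"rz": 0},{"x": 0,"y": 0,"z": 0.3,"rx": 0,"ry": 0,"rz": 0},{"x": 0,"y": 0,"z": 0.2,"rx": 0,"ry": 0,"rz": 0},{"x": 0,"y": 0,"z": 0.1,"rx": 0,"ry": 0,"rz": 0},{"x": 0,"y": 0,"z": 0.04,"rx": 0,"ry": 0,"rz": 0}])

```text
t: 18.92
eef_pos: [502.2, -148.0, 13.9]
tcp_rot: [3.141, -0.001, -0.393]
ft_force: [-4.6, 1.1, 15.6]
opening: 0.547
grip_force: 30.0
```

```bash
python3 -c "
from h import *
for i in range(4): read_camera('top')
s=state();print(s['eef_pos'],s['ft_force'])"
```

```text
[ 502.55173051 -148.11880127   13.92348124] [-0.04499636 -0.31022782  4.24657524]
```

On the table. Next I release, rise and check that both cases stand correctly.

>>> step_arm(jaw=-1, plan=[{"x": 0,"y": 0,"z": 0,"rx": 0,"ry": 0,"rz": 0},{"x": 0,"y": 0,"z": 0,"rx": 0,"ry": 0,"rz": 0},{"x": 0,"y": 0,"z": 0,"rx": 0,"ry": 0,"rz": 0},{"x": 0,"y": 0,"z": 0,"rx": 0,"ry": 0,"rz": 0},{"x": 0,"y": 0,"z": 0,"rx": 0,"ry": 0,"rz": 0},{"x": 0,"y": 0,"z": 0,"rx": 0,"ry": 0,"rz": 0},{"x": 0,"y": 0,"z": 0,"rx": 0,"ry": 0,"rz": 0},{"x": 0,"y": 0,"z": 0,"rx": 0,"ry": 0,"rz": 0},{"x": 0,"y": 0,"z": -0.5,"rx": 0,"ry": 0,"rz": 0},{"x": 0,"y": 0,"z": -1,"rx": 0,"ry": 0,"rz": 0}])

```text
t: 19.95
eef_pos: [500.8, -147.4, 48.8]
tcp_rot: [-3.142, 0.005, -0.393]
ft_force: [0.2, -0.6, -0.3]
opening: 1.0
grip_force: 0.0
```

```bash
python3 -c "
from h import *
to(493,59,140,0.258)"
```

```text
t 19.95 tcp [ 500.8 -147.4   48.8] rot [-3.142  0.005 -0.393] | rz total -6.51 then x,y,z units [ 1.8  -8.06 -3.65]
```

>>> step_arm(plan=[{"x": 0,"y": 0,"z": -1,"rx": 0,"ry": 0,"rz": 0},{"x": 0,"y": 0,"z": -1,"rx": 0,"ry": 0,"rz": -0.93},{"x": 0,"y": 0,"z": -1,"rx": 0,"ry": 0,"rz": -0.93},{"x": 0,"y": 0,"z": -0.6,"rx": 0,"ry": 0,"rz": -0.93},{"x": 0,"y": 0,"z": 0,"rx": 0,"ry": 0,"rz": -0.93},{"x": 0,"y": 0,"z": 0,"rx": 0,"ry": 0,"rz": -0.93},{"x": 0,"y": 0,"z": 0,"rx": 0,"ry": 0,"rz": -0.93},{"x": 0,"y": 0,"z": 0,"rx": 0,"ry": 0,"rz": -0.93},{"x": 0.2,"y": -0.9,"z": 0,"rx": 0,"ry": 0,"rz": 0},{"x": 0.2,"y": -0.9,"z": 0,"rx": 0,"ry": 0,"rz": 0}])

```text
t: 20.78
eef_pos: [500.1, -101.9, 140.2]
tcp_rot: [3.141, 0.0, 0.257]
ft_force: [0.2, 0.4, 0.2]
opening: 1.003
grip_force: 0.0
```

>>> step_arm(plan=[{"x": 0.2,"y": -0.9,"z": 0,"rx": 0,"ry": 0,"rz": 0},{"x": 0.2,"y": -0.9,"z": 0,"rx": 0,"ry": 0,"rz": 0},{"x": 0.2,"y": -0.9,"z": 0,"rx": 0,"ry": 0,"rz": 0},{"x": 0.2,"y": -0.9,"z": 0,"rx": 0,"ry": 0,"rz": 0},{"x": 0.2,"y": -0.9,"z": 0,"rx": 0,"ry": 0,"rz": 0},{"x": 0.2,"y": -0.9,"z": 0,"rx": 0,"ry": 0,"rz": 0},{"x": 0.2,"y": -0.9,"z": 0,"rx": 0,"ry": 0,"rz": 0},{"x": 0,"y": 0,"z": 0,"rx": 0,"ry": 0,"rz": 0},{"x": 0,"y": 0,"z": 0,"rx": 0,"ry": 0,"rz": 0},{"x": 0,"y": 0,"z": 0,"rx": 0,"ry": 0,"rz": 0}])

```text
t: 21.62
eef_pos: [493.9, 59.1, 140.3]
tcp_rot: [3.141, 0.0, 0.258]
ft_force: [0.7, -0.1, 0.7]
opening: 1.0
grip_force: 0.0
```

```bash
python3 -c "
from h import *
to(493,59,15,0.258)
c=read_camera('top'); cv2.imwrite('pics/top2.png',cv2.resize(c['image'][:,:,::-1],(800,600)))"
```

```text
t 21.62 tcp [493.9  59.1 140.3] rot [3.141 0.    0.258] | rz total 0.0 then x,y,z units [-0.04 -0.01  5.01]
```

View pics/top2.png

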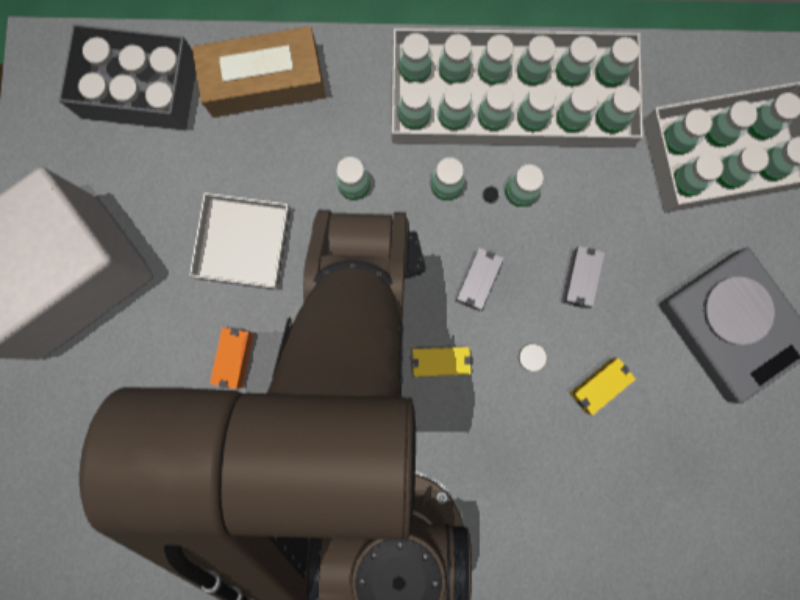

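The two silent cases stand where they were, at (480,279) and (585,276), with nothing else disturbed. The gripper is over the third case. Grasping it now.

>>> step_arm(plan=[{"x": -0.04,"y": 0,"z": 0.7,"rx": 0,"ry": 0,"rz": 0},{"x": 0,"y": 0,"z": 0.8,"rx": 0,"ry": 0,"rz": 0},{"x": 0,"y": 0,"z": 0.8,"rx": 0,"ry": 0,"rz": 0},{"x": 0,"y": 0,"z": 0.8,"rx": 0,"ry": 0,"rz": 0},{"x": 0,"y": 0,"z": 0.8,"rx": 0,"ry": 0,"rz": 0},{"x": 0,"y": 0,"z": 0.6,"rx": 0,"ry": 0,"rz": 0},{"x": 0,"y": 0,"z": 0.3,"rx": 0,"ry": 0,"rz": 0},{"x": 0,"y": 0,"z": 0.2,"rx": 0,"ry": 0,"rz": 0},{"x": 0,"y": 0,"z": 0,"rx": 0,"ry": 0,"rz": 0},{"x": 0,"y": 0,"z": 0,"rx": 0,"ry": 0,"rz": 0}])

```text
t: 22.5
eef_pos: [493.2, 58.8, 15.8]
tcp_rot: [3.141, -0.0, 0.257]
ft_force: [-0.3, 0.0, 0.9]
opening: 0.999
grip_force: 0.0
```

>>> step_arm(jaw=1, plan=[{"x": 0,"y": 0,"z": 0,"rx": 0,"ry": 0,"rz": 0},{"x": 0,"y": 0,"z": 0,"rx": 0,"ry": 0,"rz": 0},{"x": 0,"y": 0,"z": 0,"rx": 0,"ry": 0,"rz": 0},{"x": 0,"y": 0,"z": 0,"rx": 0,"ry": 0,"rz": 0},{"x": 0,"y": 0,"z": 0,"rx": 0,"ry": 0,"rz": 0},{"x": 0,"y": 0,"z": 0,"rx": 0,"ry": 0,"rz": 0},{"x": 0,"y": 0,"z": 0,"rx": 0,"ry": 0,"rz": 0},{"x": 0,"y": 0,"z": 0,"rx": 0,"ry": 0,"rz": 0},{"x": 0,"y": 0,"z": 0,"rx": 0,"ry": 0,"rz": 0},{"x": 0,"y": 0,"z": 0,"rx": 0,"ry": 0,"rz": 0}])

```text
t: 23.33
eef_pos: [492.9, 59.2, 15.4]
tcp_rot: [3.142, 0.0, 0.258]
ft_force: [-0.4, 0.2, 1.5]
opening: 0.543
grip_force: 30.0
```

>>> step_arm(plan=[{"x": 0,"y": 0,"z": -0.5,"rx": 0,"ry": 0,"rz": 0},{"x": 0,"y": 0,"z": -1,"rx": 0,"ry": 0,"rz": 0},{"x": 0,"y": 0,"z": -1,"rx": 0,"ry": 0,"rz": 0},{"x": 0,"y": 0,"z": -1,"rx": 0,"ry": 0,"rz": 0},{"x": 0,"y": 0,"z": -1,"rx": 0,"ry": 0,"rz": 0},{"x": 0,"y": 0,"z": -1,"rx": 0,"ry": 0,"rz": 0},{"x": 0,"y": 0,"z": -0.5,"rx": 0,"ry": 0,"rz": 0},{"x": 0,"y": 0,"z": 0,"rx": 0,"ry": 1,"rz": 0},{"x": 0,"y": 0,"z": 0,"rx": 0,"ry": 1,"rz": 0},{"x": 0,"y": 0,"z": 0,"rx": 0,"ry": 1,"rz": 0}])

```text
t: 24.17
eef_pos: [492.6, 59.0, 165.5]
tcp_rot: [3.14, -0.304, 0.258]
ft_force: [0.0, 1.9, -5.6]
opening: 0.548
grip_force: 30.0
```

>>> step_arm(plan=[{"x": 0,"y": 0,"z": 0,"rx": 0,"ry": 0,"rz": 0},{"x": 0,"y": 0,"z": 0,"rx": 0,"ry": 0,"rz": 0},{"x": 0,"y": 0,"z": 0,"rx": 0,"ry": 0,"rz": 0},{"x": 0,"y": 0,"z": 0,"rx": 0,"ry": 0,"rz": 0},{"x": 0,"y": 0,"z": 0,"rx": 0,"ry": -1,"rz": 0},{"x": 0,"y": 0,"z": 0,"rx": 0,"ry": -1,"rz": 0},{"x": 0,"y": 0,"z": 0,"rx": 0,"ry": -1,"rz": 0},{"x": 0,"y": 0,"z": 0,"rx": 0,"ry": 0,"rz": 0},{"x": 0,"y": 0,"z": 0,"rx": 0,"ry": 0,"rz": 0},{"x": 0,"y": 0,"z": 0,"rx": 0,"ry": 0,"rz": 0}])

```text
t: 25.0
eef_pos: [492.6, 59.4, 164.8]
tcp_rot: [-3.141, -0.001, 0.258]
ft_force: [-0.5, 0.1, -4.8]
opening: 0.547
grip_force: 30.0
```

```bash
python3 -c "from h import *;meas()"
```

```text
t 25.95 tcp [492.9  59.2 165.3] rot [3.141 0.    0.258] op 0.545 grip 29.998480081558228 M [ 0.015 -0.022 -0.   ] sd [0.038 0.026 0.035] about tool y 0.025 Fz -5.22
```

>>> step_arm(plan=[{"x": 0,"y": 0,"z": 0,"rx": 0,"ry": -1,"rz": 0},{"x": 0,"y": 0,"z": 0,"rx": 0,"ry": -1,"rz": 0},{"x": 0,"y": 0,"z": 0,"rx": 0,"ry": -1,"rz": 0},{"x": 0,"y": 0,"z": 0,"rx": 0,"ry": 0,"rz": 0},{"x": 0,"y": 0,"z": 0,"rx": 0,"ry": 0,"rz": 0},{"x": 0,"y": 0,"z": 0,"rx": 0,"ry": 0,"rz": 0},{"x": 0,"y": 0,"z": 0,"rx": 0,"ry": 0,"rz": 0},{"x": 0,"y": 0,"z": 0,"rx": 0,"ry": 1,"rz": 0},{"x": 0,"y": 0,"z": 0,"rx": 0,"ry": 1,"rz": 0},{"x": 0,"y": 0,"z": 0,"rx": 0,"ry": 1,"rz": 0}])

```text
t: 26.83
eef_pos: [492.7, 59.1, 166.0]
tcp_rot: [3.141, -0.007, 0.258]
ft_force: [-0.2, 0.4, -4.8]
opening: 0.545
grip_force: 30.0
```

```bash
python3 -c "
from h import *
for i in range(4): read_camera('top')
meas(); to(572,326,190,0.258)"
```

```text
t 27.98 tcp [492.9  59.2 165.4] rot [3.141 0.    0.258] op 0.543 grip 29.998570382595062 M [0.01  0.032 0.003] sd [0.025 0.034 0.036] about tool y -0.029 Fz -5.36
t 28.03 tcp [492.9  59.2 165.4] rot [ 3.141 -0.     0.258] | rz total -0.0 then x,y,z units [ 5.78 -9.51 -0.98]
```

There is a difference of 0.054, in the direction expected for a rolling ball but smaller than predicted. I'll repeat with a longer tip and a slow return.

>>> step_arm(plan=[{"x": 0,"y": 0,"z": 0,"rx": 0,"ry": 1,"rz": 0},{"x": 0,"y": 0,"z": 0,"rx": 0,"ry": 1,"rz": 0},{"x": 0,"y": 0,"z": 0,"rx": 0,"ry": 1,"rz": 0},{"x": 0,"y": 0,"z": 0,"rx": 0,"ry": 1,"rz": 0},{"x": 0,"y": 0,"z": 0,"rx": 0,"ry": 0,"rz": 0},{"x": 0,"y": 0,"z": 0,"rx": 0,"ry": 0,"rz": 0},{"x": 0,"y": 0,"z": 0,"rx": 0,"ry": 0,"rz": 0},{"x": 0,"y": 0,"z": 0,"rx": 0,"ry": 0,"rz": 0},{"x": 0,"y": 0,"z": 0,"rx": 0,"ry": 0,"rz": 0},{"x": 0,"y": 0,"z": 0,"rx": 0,"ry": 0,"rz": 0}])

```text
t: 28.87
eef_pos: [493.4, 60.1, 165.3]
tcp_rot: [-3.139, -0.387, 0.259]
ft_force: [0.8, 0.7, -5.2]
opening: 0.548
grip_force: 30.0
```

>>> step_arm(plan=[{"x": 0,"y": 0,"z": 0,"rx": 0,"ry": -0.4,"rz": 0},{"x": 0,"y": 0,"z": 0,"rx": 0,"ry": -0.4,"rz": 0},{"x": 0,"y": 0,"z": 0,"rx": 0,"ry": -0.4,"rz": 0},{"x": 0,"y": 0,"z": 0,"rx": 0,"ry": -0.4,"rz": 0},{"x": 0,"y": 0,"z": 0,"rx": 0,"ry": -0.4,"rz": 0},{"x": 0,"y": 0,"z": 0,"rx": 0,"ry": -0.4,"rz": 0},{"x": 0,"y": 0,"z": 0,"rx": 0,"ry": -0.4,"rz": 0},{"x": 0,"y": 0,"z": 0,"rx": 0,"ry": -0.4,"rz": 0},{"x": 0,"y": 0,"z": 0,"rx": 0,"ry": -0.4,"rz": 0},{"x": 0,"y": 0,"z": 0,"rx": 0,"ry": -0.4,"rz": 0}])

```text
t: 29.7
eef_pos: [493.4, 59.9, 165.4]
tcp_rot: [-3.14, 0.014, 0.259]
ft_force: [0.5, -0.2, -5.7]
opening: 0.545
grip_force: 30.0
```

```bash
python3 -c "from h import *;meas(18)"
```

```text
t 30.55 tcp [493.   59.9 165.3] rot [-3.139  0.012  0.259] op 0.543 grip 29.99928116798401 M [ 0.016 -0.048 -0.013] sd [0.03  0.035 0.029] about tool y 0.051 Fz -5.18
```

>>> step_arm(plan=[{"x": 0,"y": 0,"z": 0,"rx": 0,"ry": -1,"rz": 0},{"x": 0,"y": 0,"z": 0,"rx": 0,"ry": -1,"rz": 0},{"x": 0,"y": 0,"z": 0,"rx": 0,"ry": -1,"rz": 0},{"x": 0,"y": 0,"z": 0,"rx": 0,"ry": -1,"rz": 0},{"x": 0,"y": 0,"z": 0,"rx": 0,"ry": 0,"rz": 0},{"x": 0,"y": 0,"z": 0,"rx": 0,"ry": 0,"rz": 0},{"x": 0,"y": 0,"z": 0,"rx": 0,"ry": 0,"rz": 0},{"x": 0,"y": 0,"z": 0,"rx": 0,"ry": 0,"rz": 0},{"x": 0,"y": 0,"z": 0,"rx": 0,"ry": 0,"rz": 0},{"x": 0,"y": 0,"z": 0,"rx": 0,"ry": 0,"rz": 0}])

```text
t: 31.43
eef_pos: [492.8, 59.9, 165.8]
tcp_rot: [-3.139, 0.411, 0.26]
ft_force: [-0.3, 0.4, -5.4]
opening: 0.547
grip_force: 30.0
```

>>> step_arm(plan=[{"x": 0,"y": 0,"z": 0,"rx": 0,"ry": 0.4,"rz": 0},{"x": 0,"y": 0,"z": 0,"rx": 0,"ry": 0.4,"rz": 0},{"x": 0,"y": 0,"z": 0,"rx": 0,"ry": 0.4,"rz": 0},{"x": 0,"y": 0,"z": 0,"rx": 0,"ry": 0.4,"rz": 0},{"x": 0,"y": 0,"z": 0,"rx": 0,"ry": 0.4,"rz": 0},{"x": 0,"y": 0,"z": 0,"rx": 0,"ry": 0.4,"rz": 0},{"x": 0,"y": 0,"z": 0,"rx": 0,"ry": 0.4,"rz": 0},{"x": 0,"y": 0,"z": 0,"rx": 0,"ry": 0.4,"rz": 0},{"x": 0,"y": 0,"z": 0,"rx": 0,"ry": 0.4,"rz": 0},{"x": 0,"y": 0,"z": 0,"rx": 0,"ry": 0.4,"rz": 0}])

```text
t: 32.27
eef_pos: [492.7, 59.9, 165.7]
tcp_rot: [-3.139, 0.01, 0.259]
ft_force: [0.7, -0.2, -5.2]
opening: 0.545
grip_force: 30.0
```

```bash
python3 -c "from h import *;meas(18)"
```

```text
t 33.12 tcp [493.1  60.  165.3] rot [-3.139  0.012  0.259] op 0.546 grip 29.99865934252739 M [0.001 0.047 0.001] sd [0.03  0.036 0.033] about tool y -0.045 Fz -5.22
```

The difference is now 0.096, so this case holds the ball. Carrying it to the tray.

>>> step_arm(plan=[{"x": 0.2,"y": -0.34,"z": -0.1,"rx": 0,"ry": 0,"rz": 0},{"x": 0.41,"y": -0.68,"z": -0.1,"rx": 0,"ry": 0,"rz": 0},{"x": 0.41,"y": -0.68,"z": -0.1,"rx": 0,"ry": 0,"rz": 0},{"x": 0.41,"y": -0.68,"z": -0.1,"rx": 0,"ry": 0,"rz": 0},{"x": 0.41,"y": -0.68,"z": -0.1,"rx": 0,"ry": 0,"rz": 0},{"x": 0.41,"y": -0.68,"z": -0.1,"rx": 0,"ry": 0,"rz": 0},{"x": 0.41,"y": -0.68,"z": -0.1,"rx": 0,"ry": 0,"rz": 0},{"x": 0.41,"y": -0.68,"z": -0.1,"rx": 0,"ry": 0,"rz": 0},{"x": 0.41,"y": -0.68,"z": -0.1,"rx": 0,"ry": 0,"rz": 0},{"x": 0.41,"y": -0.68,"z": -0.1,"rx": 0,"ry": 0,"rz": 0}])

```text
t: 34.0
eef_pos: [546.0, 242.7, 189.7]
tcp_rot: [-3.139, 0.012, 0.26]
ft_force: [0.5, 0.0, -5.2]
opening: 0.544
grip_force: 30.0
```

>>> step_arm(plan=[{"x": 0.41,"y": -0.68,"z": 0,"rx": 0,"ry": 0,"rz": 0},{"x": 0.41,"y": -0.68,"z": 0,"rx": 0,"ry": 0,"rz": 0},{"x": 0.41,"y": -0.68,"z": 0,"rx": 0,"ry": 0,"rz": 0},{"x": 0.41,"y": -0.68,"z": 0,"rx": 0,"ry": 0,"rz": 0},{"x": 0.2,"y": -0.34,"z": 0,"rx": 0,"ry": 0,"rz": 0},{"x": 0,"y": 0,"z": 0,"rx": 0,"ry": 0,"rz": 0},{"x": 0,"y": 0,"z": 0,"rx": 0,"ry": 0,"rz": 0},{"x": 0,"y": 0,"z": 0,"rx": 0,"ry": 0,"rz": 0},{"x": 0,"y": 0,"z": 0,"rx": 0,"ry": 0,"rz": 0},{"x": 0,"y": 0,"z": 0,"rx": 0,"ry": 0,"rz": 0}])

```text
t: 34.83
eef_pos: [570.7, 326.0, 189.3]
tcp_rot: [-3.139, 0.012, 0.259]
ft_force: [0.0, -0.3, -5.2]
opening: 0.548
grip_force: 30.0
```

```bash
python3 -c "
from h import *
to(572,326,190,0.258); s=state(); print(s['grip_force'],np.abs(s['qvel']).max())
c=read_camera('side'); cv2.imwrite('pics/side3.png',cv2.resize(c['image'][:,:,::-1],(800,600)))"
```

```text
t 34.83 tcp [570.7 326.  189.3] rot [-3.139  0.012  0.259] | rz total 0.01 then x,y,z units [ 0.05  0.01 -0.03]
29.998693987727165 0.004849473408069777
```

View pics/side3.png

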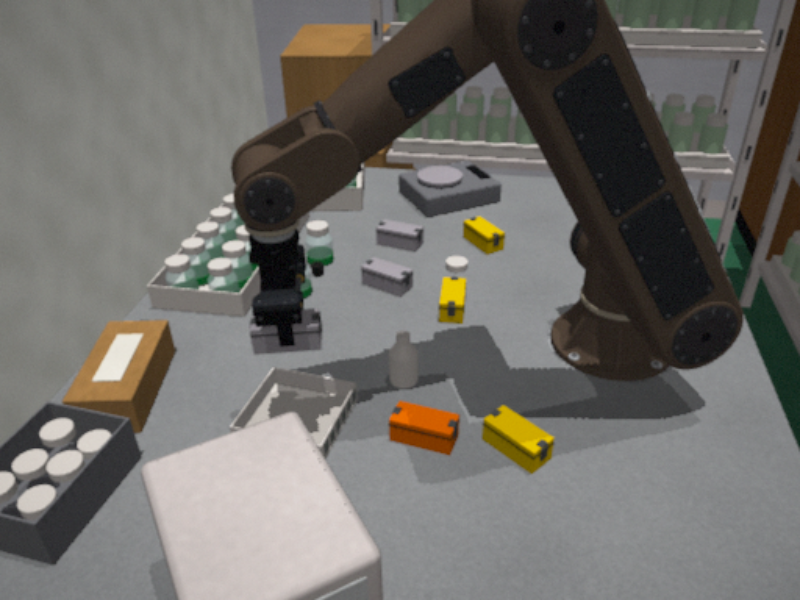

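The side view shows the case held level at (286,330) above the tray at (295,405). The other two cases stand at (400,235) and (387,275), and the bystanders are untouched.

```bash
python3 -c "
from cell import *
print(job_done())"
```

```text
the job is handed in; nothing more can be done
None
```

I handed the job in with the rattling case (the left-hand one in the top view) held level over the middle of the tray, its underside about 17 cm above the table; the two silent cases are back upright where they stood, and the verdict was not shown.

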